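# Present the green filter to the inspection camera

## Task

Pull the filter drawer out to its stop, take the green glass filter out by its tab, and finish holding it still in the air on the inspection bench's optical axis, midway between the camera lens and the light panel: tab up, glass upright, centred and square to the lens, so that the camera sees the panel's light through it. Keep your fingers off the green glass, do not touch the bench, its camera or light, leave the other filters in their slots and the bystanders where they are, and leave the drawer open. Do not let go: the job ends with the filter held there.

Things in the scene. Friction and masses are not known exactly. Their poses are not given: they have to be found in the camera images.
- filter_drawer (a joint): the white-fronted drawer of the cabinet, closed at the start; value in m pulled out, 0 closed, stop at 0.085; it slides straight out of the cabinet's front with about 2 N of friction and stays where it is left
- drawer_handle (a point): centre of the drawer's horizontal steel bar handle, 90 mm above the table, 32 mm below the cabinet's top; the bar is about 110 mm long and 10 mm thick, 35 mm in front of the drawer's front panel, so a finger fits behind it from above. Turns with the cabinet: -x points out of the front (the way the drawer pulls), y along the bar, z up
- filter_green: the filter to take: glass in a dark metal frame 54 (x) x 10 (y) x 54 mm (z), with a green grip tab on top, 26 (x) x 10 (y) x 32 mm (z); 86 mm high in all, 60 to 105 g. Origin: centre of its underside; z up through the tab, which covers z = 54 to 86 mm; y square to the glass. It stands upright in a drawer slot, underside 18 mm above the table, its y along the handle's y
- filter_cabinet: low grey cabinet, fixed, 130 (x) x 216 (y) x 122 mm (z), origin under its centre, front to -x. In its drawer four slots 48 mm apart across y hold four filters in any order; grooves 26 mm deep hold their vertical edges with about 1.5 mm play. Drawer closed: the filters are under the cabinet's top. Fully out: they stand 22 mm or more in front of it; the drawer's front panel is 118 mm high
- filter_green_glass: the green glass pane in that filter, 44 x 44 mm visible and recessed in its frame; origin at its centre, 27 mm above the filter's underside, axes as the filter's
- beam_mid (a point): the point on the optical axis midway between camera lens and light panel, 150 mm above the table. Its y axis is the optical axis: the lens front (42 mm wide) is 70 mm along +y, the white light panel's face (92 mm square) 70 mm along -y. The frame turns with the bench; z up
- inspection_bench: the inspection bench, fixed to the table: dark base 90 x 292 mm with an aluminium rail, a blue camera with a black lens on a post at one end (top 172 mm above the table), a white light panel on a post at the other (top 196 mm). Origin on the table under beam_mid, same axes; the base reaches from y = -103 to +189 mm
- filter_red: the filter with the red tab and red glass, same make and size and origin as the green one; stays in its slot
- filter_yellow: the filter with the yellow tab and yellow glass, same make and size and origin as the green one; stays in its slot
- filter_blue: the filter with the blue tab and blue glass, same make and size and origin as the green one; stays in its slot
- wash_bottle: white plastic wash bottle with a bent spout, 69 x 111 x 189 mm; origin at the centre of its underside; a bystander, loose
- flask_1: small clear conical flask, 61 mm wide, 105 mm high; origin at the centre of its underside; a bystander, loose
- aqua_bottle: pale aqua glass bottle, 68 mm wide, 197 mm high; origin at the centre of its underside; a bystander, loose
- dropper_1: brown dropper bottle, 34 mm wide, 102 mm high; origin at the centre of its underside; a bystander, loose
- beaker_k: clear beaker, 72 mm wide, 88 mm high; origin at the centre of its underside; a bystander, loose

How it is judged:
By the outcome, as a careful person would: the job done as asked, in the order asked, and still so for the second after the job is handed in, while the arm keeps its last pose, push and grip.
It also fails if it takes over 64 s, if anything falls off the work surface, if the arm or the gripper's body presses on something with over 40 N, if the wrist force passes 120 N, or if a joint passes its speed limit or range.

## Robot

A 6-joint arm with a two-finger parallel gripper is mounted at the origin on the work surface; the furniture and walls round the work are solid. World frame = base frame: x ahead of the robot, y to its left, z up, the work surface at z = 0. Lengths are in m, angles in rad, forces in N, time in s.
With the tool pointing down it reaches from about 0.325 to 1 m from the base axis. Payload 5.1 kg.
Tool frame: the origin (TCP) lies midway between the tips of the shut fingers; the grasp point (between the pads) lies 19 mm behind it; z points along the fingers, y is the line along which they close (so a half turn about z gives the same grasp; the last joint's range is limited). The gripper opens to 85 mm and grips with 20 to 120 N. Pads are 22 mm wide; open, the fingers measure 114 mm over their backs; the gripper's body (76 mm by 85 mm) begins 54 mm behind the grasp point. The pads swing forward as they close: fully open they stand 13 mm farther back than shut.
Start: joints at [1.219, 0.124, 1.65, -0, 1.367, -0.083], TCP at [0.173, 0.627, 0.231] pointing down, gripper open.
Joint ranges: [-2.61, 2.61], [-1.02, 2.33], [0.03, 2.71], [-1.35, 4.49], [0.32, 2.68], [-2.91, 2.91]. Speed limits (rad/s): [2.57, 2.57, 3.14, 3.14, 3.14, 3.14].

## Interface

Orientations are given as a rotation vector (axis times angle).
In Python, from plant import env gives the robot as it stands.
- The arm moves only by the shell command python3 -m pendant 'ROWS' [FORCE]. ROWS is JSON, a list of rows, each an object with "gripper": the closure, from -1 (fully open) to 1 (shut); "linear": the shift along the world's x, y, z in mm, a list of three; "delta_rot": the turn, a rotation vector about the world's x, y, z in degrees, a list of three. In form: [{"gripper": gripper, "linear": [x, y, z], "delta_rot": [rx, ry, rz]}, ...]. A call has 1 to 20 rows; each row is the pose to reach, as a shift and turn from the pose commanded when the call began; what a row does not reach only later rows make up. A row lasts 1/12 s, in which the tool goes at most 41.7 mm and 7.16 degrees, less where a joint would pass 70% of its speed; a pose out of reach is approached as far as the arm can. A call with a gripper value outside its range is refused whole. The fingers move at their own pace and stop on an object; FORCE is the grip in N (left out, the last holds). Time passes only in rows, so rows that repeat a pose let the fingers close. It gives the time, the measured TCP pose, the force, the opening and the grip force at its end, in the units of the state.
- env.get_obs(): the state, without advancing time (a new reading comes with each control period).
- env.get_image(name): name is "scene" or "side" or "wrist"; returns a dict with "pixels" (480x640x3 uint8, red, green, blue), "range_z" (480x640 float32, m along the optical axis (not along the pixel's ray), 0 where there is no reading), "camera_matrix" (3x3 intrinsics, pixels), "xyz" and "orientation" of the camera in the world. Camera axes: x right, y down, z forward; pixel columns grow to the right and rows downward; lengths in m; the calibration is good to about 2 mm. A picture is of the moment at which its call begins.
- env.close_job(): hands the job in; it is judged then, once.
The state is a dict: "time": time; "joint_positions": joint angles; "joint_vel": joint speeds; "effort": joint torques, N m; "eef_pos": TCP position; "orientation": TCP orientation; "ft_force": force on the tool from outside, world axes, zero at the start; "torque": the same for the moment, N m; "width": opening from 0.0 (shut) to 1.0 (fully open); "grasp_force": force on a finger pad.
Only numpy, scipy, OpenCV 4.12 (cv2) and the standard library are available. Lean on these libraries where they do the work, as an engineer would, in place of code of your own. Each camera call takes 0.05 s, during which the arm holds its last target. There are 200 camera calls.

## Working session

There is one attempt and no reset: what is moved stays moved. The work goes in short steps, Python scripts to look and compute and a shell command to move; the robot and the scene stay as the last step left them, time stands still between calls to the robot, and variables do not carry over. Pictures are saved under pics/ and viewed, at most 10 in all, crops included, and the job is handed in when it is done.

```bash
ls; mkdir -p pics; cat > h.py <<'E'
import numpy as np, cv2
from plant import env
from scipy.spatial.transform import Rotation as R
def rot(o):
    o=np.asarray(o,float)
    return o if o.shape==(3,3) else (R.from_rotvec(o).as_matrix() if o.size==3 else R.from_quat(o).as_matrix())
def shot(n,f):
    im=env.get_image(n); cv2.imwrite(f'pics/{f}.png',im['pixels'][:,:,::-1])
    np.savez(f'{f}.npz',**im); return im
def load(f): return dict(np.load(f'{f}.npz'))
def cloud(im):
    K=im['camera_matrix']; z=im['range_z']; v,u=np.mgrid[:480,:640]
    p=np.stack([(u-K[0,2])/K[0,0]*z,(v-K[1,2])/K[1,1]*z,z],-1)
    return p@rot(im['orientation']).T+im['xyz']
E
python3 - <<'E'
from h import *
for n in('scene','side','wrist'):
    im=shot(n,n+'0'); print(n,im['xyz'],im['orientation'],im['camera_matrix'][0])
print(env.get_obs())
E
```

```text
pics
scene [ 0.95549969 -0.01431165  1.02358085] [-1.87642979 -2.02915005  0.48773923] [444.30184362   0.         319.5323123 ]
side [ 0.34100766 -0.96656006  1.36727242] [-2.49895323  0.21614401 -0.05574884] [568.36075747   0.         306.30382308]
wrist [0.10492559 0.64531705 0.37251479] [2.30903407 1.76261053 0.25117957] [393.76221194   0.         324.52435901]
{'time': 0.15, 'joint_positions': array([ 1.21937899e+00,  1.24348320e-01,  1.65135722e+00,  5.67736327e-06,
        1.36752325e+00, -8.25804032e-02]), 'joint_vel': array([-0.00192858, -0.00154329, -0.00548061,  0.00147873, -0.00113024,
       -0.00088981]), 'effort': array([ 6.05383830e-04, -4.24224651e+01, -3.66015565e+01, -4.17739818e-05,
        4.58803159e-03, -6.26265887e-06]), 'eef_pos': array([0.17249559, 0.62619731, 0.23034176]), 'orientation': array([-4.20971261e-01, -3.11289801e+00,  2.50759249e-03]), 'ft_force': array([ 0.76614543,  0.20337737, -0.2034997 ]), 'torque': array([-0.02622239, -0.04646135, -0.00200547]), 'grasp_force': 0.0, 'width': 1.0003800955810294}
```

View pics/scene0.png

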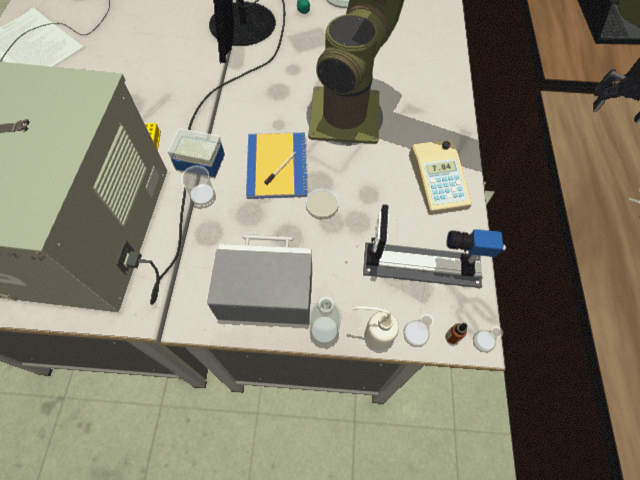

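View pics/side0.png

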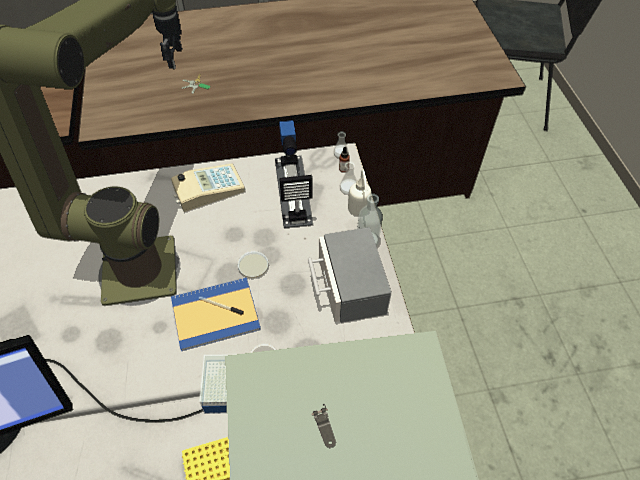

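The scene view shows the cabinet top near (262,285), its handle bar from (245,239) to (291,241), the bench base from (366,260) to (482,285), the light panel at (383,230) and the camera at (488,242). The side view shows the same things, unobstructed. Next I'll measure the cabinet top, handle and bench.

```bash
python3 - <<'E'
from h import *
def rect(P,name):
    c,s,a=cv2.minAreaRect((P[:,:2]*1000).astype(np.float32)); print(name,len(P),'c',np.round(c,1),'s',np.round(s,1),'a',round(a,2),'z',np.median(P[:,2]).round(4))
for n in('scene0','side0'):
    im=load(n); C=cloud(im); x,y,z=C[...,0],C[...,1],C[...,2]; px=im['pixels'].astype(int)
    ok=im['range_z']>0
    u,v=(262,285) if n=='scene0' else (355,258)
    print(n,'top pt',C[v,u])
    c=C[v,u]; near=ok&(np.hypot(x-c[0],y-c[1])<.2)
    m=near&(abs(z-.122)<.006); m=cv2.morphologyEx(m.astype(np.uint8),cv2.MORPH_OPEN,np.ones((5,5)))
    k,l,st,_=cv2.connectedComponentsWithStats(m); i=l[v,u]; rect(C[l==i],'top')
    # blue camera
    b=ok&(px[...,2]>140)&(px[...,0]<70)&(z>.1)&(x>.3)&(y<0); rect(C[b],'bluecam') if b.sum() else 0
    if n=='scene0':
        for q in[(250,237),(267,237),(288,238),(250,240),(267,240),(288,241),(383,210),(379,253),(386,208),(461,239),(452,239),(366,275),(482,286),(482,262),(370,243),(200,180),(322,204),(325,325)]: print(q,C[q[1],q[0]].round(3))
    else:
        for q in[(297,188),(283,178),(311,178),(290,125),(283,226),(312,223),(280,158),(303,158),(316,270),(325,305)]: print(q,C[q[1],q[0]].round(3))
E
python3 - <<'E'
import cv2,sys
sys.path.insert(0,'.')
a=cv2.imread('pics/scene0.png');b=cv2.imread('pics/side0.png')
A=cv2.resize(a[190:350,200:510],None,fx=2.4,fy=2.4,interpolation=2)
cv2.imwrite('pics/crop1.png',A)
B=cv2.resize(b[110:330,250:400],None,fx=2.7,fy=2.7,interpolation=2)
cv2.imwrite('pics/crop2.png',B)
E
```

```text
scene0 top pt [ 0.61441157 -0.15372477  0.12453894]
top 5779 c [ 589.4 -160.5] s [145.3 216.8] a 1.24 z 0.1228
(250, 237) [ 0.486 -0.202  0.096]
(267, 237) [ 0.482 -0.163  0.093]
(288, 238) [ 0.955 -0.014  1.024]
(250, 240) [ 0.447 -0.22   0.001]
(267, 240) [ 0.443 -0.177 -0.001]
(288, 241) [ 0.487 -0.113  0.091]
(383, 210) [0.449 0.095 0.198]
(379, 253) [0.522 0.096 0.134]
(386, 208) [0.444 0.102 0.199]
(461, 239) [0.491 0.269 0.168]
(452, 239) [0.492 0.25  0.169]
(366, 275) [0.522 0.081 0.004]
(482, 286) [ 0.526  0.368 -0.   ]
(482, 262) [0.461 0.373 0.001]
(370, 243) [0.454 0.084 0.047]
(200, 180) [ 0.29  -0.376  0.027]
(322, 204) [ 0.332 -0.043  0.015]
(325, 325) [ 0.696 -0.012  0.139]
side0 top pt [ 0.59797139 -0.14710944  0.12037983]
top 3010 c [ 597.8 -162.9] s [130.5 219.2] a 1.36 z 0.1226
(297, 188) [0.481 0.089 0.161]
(283, 178) [0.445 0.103 0.194]
(311, 178) [0.521 0.088 0.195]
(290, 125) [0.499 0.335 0.172]
(283, 226) [0.433 0.085 0.001]
(312, 223) [0.521 0.074 0.009]
(280, 158) [0.464 0.361 0.01 ]
(303, 158) [0.54  0.353 0.004]
(316, 270) [ 0.503 -0.09   0.002]
(325, 305) [ 0.507 -0.208  0.003]
```

View pics/crop1.png

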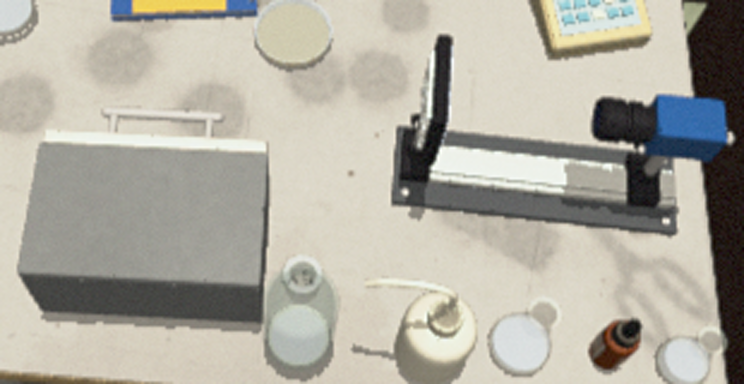

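The enlarged crop confirms the layout: cabinet yaw is about +1.3°, and the handle bar sits at x≈0.483, y≈−0.16. The bench axis runs along y, with its panel end at (440,100) and its lens front at (597,120) in the crop. I'll raise the wrist over the bench for a closer measurement, with the tool already turned for the handle.

```bash
python3 -m pendant '[{"gripper":-1,"linear":[10,-10,80],"delta_rot":[0,0,-7]},{"gripper":-1,"linear":[30,-30,130],"delta_rot":[0,0,-14]},{"gripper":-1,"linear":[290,-480,240],"delta_rot":[0,0,-73]},{"gripper":-1,"linear":[290,-480,240],"delta_rot":[0,0,-73]},{"gripper":-1,"linear":[290,-480,240],"delta_rot":[0,0,-73]},{"gripper":-1,"linear":[290,-480,240],"delta_rot":[0,0,-73]},{"gripper":-1,"linear":[290,-480,240],"delta_rot":[0,0,-73]},{"gripper":-1,"linear":[290,-480,240],"delta_rot":[0,0,-73]},{"gripper":-1,"linear":[290,-480,240],"delta_rot":[0,0,-73]},{"gripper":-1,"linear":[290,-480,240],"delta_rot":[0,0,-73]},{"gripper":-1,"linear":[290,-480,240],"delta_rot":[0,0,-73]},{"gripper":-1,"linear":[290,-480,240],"delta_rot":[0,0,-73]},{"gripper":-1,"linear":[290,-480,240],"delta_rot":[0,0,-73]},{"gripper":-1,"linear":[290,-480,240],"delta_rot":[0,0,-73]},{"gripper":-1,"linear":[290,-480,240],"delta_rot":[0,0,-73]},{"gripper":-1,"linear":[290,-480,240],"delta_rot":[0,0,-73]},{"gripper":-1,"linear":[290,-480,240],"delta_rot":[0,0,-73]},{"gripper":-1,"linear":[290,-480,240],"delta_rot":[0,0,-73]}]'
python3 - <<'E'
from h import *
im=shot('wrist','w1'); print(im['xyz'],rot(im['orientation'])); o=env.get_obs(); print(o['joint_positions'],o['joint_vel'].max())
E
```

```text
time: 1.65
eef_pos: [0.4629, 0.146, 0.4711]
orientation: [-2.192, -2.249, 0.0]
ft_force: [-0.5, 0.0, 0.2]
width: 1.0
grasp_force: 0.0
[0.46240526 0.21724626 0.61351516] [[ 9.99623524e-01  2.65471172e-02  6.93261446e-03]
 [ 2.74269654e-02 -9.59854882e-01 -2.79152947e-01]
 [-7.56402171e-04  2.79237993e-01 -9.60221626e-01]]
[ 1.96286271e-01 -2.81512828e-01  1.63877485e+00  5.39801197e-04
  1.78531038e+00  1.69052178e-01] 0.029764541641744035
```

View pics/w1.png

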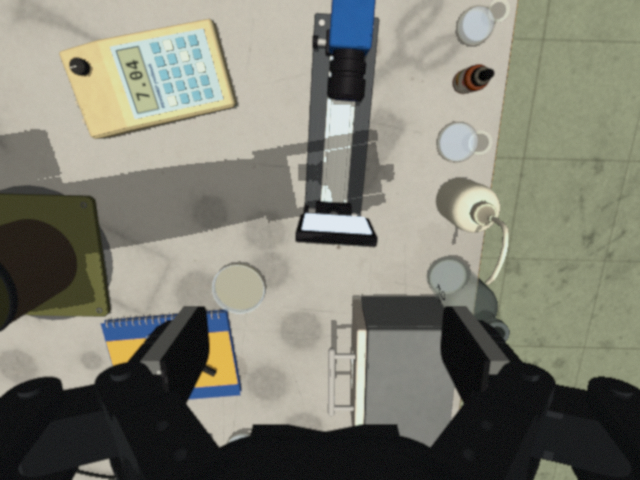

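The wrist view shows the bench with the lens at (346,75), the panel top from (297,240) to (377,243), the base edges left and right at x≈310 and 370, and the cabinet handle from (331,350) to (331,413). Now I'll fit those.

```bash
python3 - <<'E'
from h import *
im=load('w1'); C=cloud(im); x,y,z=C[...,0],C[...,1],C[...,2]; px=im['pixels'].astype(int); ok=im['range_z']>0
V,U=np.mgrid[:480,:640]
s=px.sum(-1)
def stats(m,n):
    P=C[m]*1000; print(n,m.sum(),'x',np.percentile(P[:,0],[2,50,98]).round(1),'y',np.percentile(P[:,1],[2,50,98]).round(1),'z',np.percentile(P[:,2],[2,50,98]).round(1))
box=ok&(x>.4)&(x<.56)&(y>.02)&(y<.42)
p=box&(z>.188)&(z<.205)&(y<.15); stats(p,'panel top')
c,sz,a=cv2.minAreaRect((C[p][:,:2]*1000).astype(np.float32)); print(c,sz,a)
f=box&(y<.16)&(z>.12)&(z<.185)&(s>450); stats(f,'panel face')
if f.sum()>20:
    A=np.c_[C[f][:,0],C[f][:,2],np.ones(f.sum())]; print('face y=ax+bz+c',np.linalg.lstsq(A,C[f][:,1],rcond=None)[0])
b=box&(px[...,2]>120)&(px[...,0]<80)&(y>.25); stats(b,'blue')
l=box&(y>.2)&(y<.3)&(z>.1)&(s<200); stats(l,'lens')
# row-wise edges by ray/plane: function
K=im['camera_matrix'];Rc=rot(im['orientation'])
def ray(u,v,h):
    d=Rc@np.array([(u-K[0,2])/K[0,0],(v-K[1,2])/K[1,1],1]); return (im['xyz']+d*(h-im['xyz'][2])/d[2])
# gray profile across base/panel/lens/blue rows
for v in(30,60,75,90,110,125,185,195,225,240): print(v,[int(t) for t in s[v,290:392:2]//3])
print('col',[int(t) for t in s[195:250,337]//3],[int(t) for t in s[60:110,346]//3])
print('depth z rows',(C[195:250:3,337]*1000).round(0).tolist())
E
```

```text
panel top 1158 x [434.9 477.9 521.3] y [ 90.9  99.6 106.5] z [188.3 195.1 197.1]
(478.1383056640625, 98.4847412109375) (16.1020565032959, 91.63542175292969) 87.55657196044922
panel face 826 x [440.9 478.2 515.7] y [104.7 106.3 107.8] z [121.8 155.7 184.4]
face y=ax+bz+c [-0.03917308 -0.00135577  0.12521821]
blue 1944 x [466.4 486.9 506.9] y [297.1 317.8 337.5] z [170.  171.8 173.7]
lens 1921 x [464.9 484.2 503.8] y [245.8 271.  295.6] z [150.6 166.2 171.1]
30 [188, 188, 188, 189, 189, 188, 189, 189, 189, 187, 187, 172, 97, 84, 86, 84, 88, 87, 66, 47, 69, 95, 99, 100, 98, 100, 98, 99, 99, 100, 99, 101, 99, 98, 99, 100, 99, 100, 99, 98, 94, 80, 85, 87, 128, 185, 188, 188, 186, 183, 183]
60 [190, 189, 188, 186, 188, 188, 187, 186, 187, 188, 183, 119, 85, 86, 85, 86, 89, 87, 88, 90, 108, 71, 28, 15, 18, 26, 27, 31, 41, 41, 41, 36, 29, 25, 20, 20, 16, 43, 78, 88, 87, 87, 85, 158, 179, 177, 175, 174, 166, 162, 158]
75 [185, 186, 184, 182, 183, 183, 183, 185, 184, 186, 162, 87, 87, 88, 88, 89, 88, 88, 86, 117, 147, 40, 21, 25, 22, 22, 25, 32, 34, 39, 32, 32, 26, 22, 20, 18, 24, 69, 87, 87, 
[... 1936 characters left out ...]
1, 19, 21, 18, 19, 47, 96, 136, 144, 142, 157, 173] [41, 40, 38, 39, 42, 41, 39, 38, 39, 33, 28, 27, 41, 42, 40, 34, 35, 39, 44, 46, 43, 43, 44, 44, 43, 43, 43, 40, 44, 43, 45, 43, 40, 37, 30, 21, 26, 23, 24, 34, 64, 106, 142, 159, 186, 217, 229, 229, 229, 229]
depth z rows [[483.0, 118.0, 28.0], [484.0, 114.0, 26.0], [484.0, 109.0, 25.0], [483.0, 107.0, 40.0], [484.0, 103.0, 42.0], [483.0, 102.0, 59.0], [483.0, 98.0, 60.0], [481.0, 106.0, 117.0], [481.0, 106.0, 134.0], [480.0, 106.0, 150.0], [480.0, 106.0, 165.0], [479.0, 106.0, 179.0], [479.0, 105.0, 190.0], [479.0, 103.0, 194.0], [479.0, 100.0, 195.0], [479.0, 97.0, 196.0], [479.0, 93.0, 196.0], [462.0, 217.0, 614.0], [488.0, 25.0, -1.0]]
```

Bench: beam_mid ≈ (0.481, 0.176, 0.150) with yaw −2.35°. The face-to-lens distance comes out at 140 mm, as it should. Now the handle.

```bash
python3 - <<'E'
from h import *
for n in('w1','scene0','side0'):
    im=load(n); C=cloud(im); x,y,z=C[...,0],C[...,1],C[...,2]; ok=im['range_z']>0
    m=ok&(x>.455)&(x<.505)&(y>-.24)&(y<-.08)&(z>.075)&(z<.105)
    P=C[m]*1000
    if len(P)<5: print(n,len(P)); continue
    bar=P[np.abs(P[:,0]-np.median(P[:,0]))<8]
    k=np.polyfit(bar[:,1],bar[:,0],1); print(n,len(bar),'x',np.percentile(bar[:,0],[5,50,95]),'y',np.percentile(bar[:,1],[1,50,99]),'z',np.percentile(bar[:,2],[50,90]),'slope',k[0], 'y range',bar[:,1].min(),bar[:,1].max())
    t=ok&(abs(z-.120)<.006)&(x>.48)&(x<.7)&(y>-.3)&(y<-.03); T=C[t]*1000
    r=T[(T[:,1]>-240)&(T[:,1]<-85)]
    fr=[(b,np.percentile(r[(r[:,1]>b)&(r[:,1]<b+20)][:,0],2).round(1)) for b in range(-240,-90,30) if ((r[:,1]>b)&(r[:,1]<b+20)).sum()>10]
    print('front',fr, 'back',np.percentile(r[:,0],98),'y',np.percentile(T[:,1],[1,99]))
im=load('w1')
p=im['pixels'][320:440,300:480,::-1]; cv2.imwrite('pics/crop3.png',cv2.resize(p,None,fx=4,fy=4,interpolation=2))
E
```

```text
w1 499 x [477.44127053 482.57423929 488.59704575] y [-218.91584565 -157.38391155 -103.98074581] z [93.6588698  95.33201653] slope -0.021180129568242466 y range -220.7614247801501 -102.94811501226403
front [(-240, np.float64(588.6)), (-210, np.float64(521.4)), (-180, np.float64(520.7)), (-150, np.float64(519.8)), (-120, np.float64(518.1))] back 655.9966284710247 y [-235.95387252  -52.88649711]
scene0 235 x [477.77298257 483.52668568 487.94029945] y [-221.37684924 -163.17767255 -104.10825191] z [95.0051924  97.56051558] slope -0.014107835544515075 y range -222.51072927152876 -103.72008519774104
front [(-240, np.float64(522.0)), (-210, np.float64(521.1)), (-180, np.float64(520.4)), (-150, np.float64(520.6)), (-120, np.float64(518.5))] back 660.4624781582282 y [-264.95357952  -53.11786645]
side0 163 x [477.82074122 482.69148528 488.60329999] y [-224.49376792 -168.09542651 -109.26611117] z [94.53820388 98.10761062] slope -0.019232461157967822 y range -227.61503262535575 -108.0354289010239
front [(-240, np.float64(522.5)), (-210, np.float64(521.5)), (-180, np.float64(520.4)), (-150, np.float64(519.5)), (-120, np.float64(519.0))] back 659.1505180662484 y [-270.44736592  -46.13156636]
```

```bash
python3 -m pendant '[{"gripper":0.43,"linear":[20,-309,-200],"delta_rot":[0,0,0]},{"gripper":0.43,"linear":[20,-309,-200],"delta_rot":[0,0,0]},{"gripper":0.43,"linear":[20,-309,-200],"delta_rot":[0,0,0]},{"gripper":0.43,"linear":[20,-309,-200],"delta_rot":[0,0,0]},{"gripper":0.43,"linear":[20,-309,-200],"delta_rot":[0,0,0]},{"gripper":0.43,"linear":[20,-309,-200],"delta_rot":[0,0,0]},{"gripper":0.43,"linear":[20,-309,-200],"delta_rot":[0,0,0]},{"gripper":0.43,"linear":[20,-309,-200],"delta_rot":[0,0,0]},{"gripper":0.43,"linear":[20,-309,-200],"delta_rot":[0,0,0]},{"gripper":0.43,"linear":[20,-309,-200],"delta_rot":[0,0,0]},{"gripper":0.43,"linear":[20,-309,-320],"delta_rot":[0,0,0]},{"gripper":0.43,"linear":[20,-309,-320],"delta_rot":[0,0,0]},{"gripper":0.43,"linear":[20,-309,-320],"delta_rot":[0,0,0]},{"gripper":0.43,"linear":[20,-309,-320],"delta_rot":[0,0,0]},{"gripper":0.43,"linear":[20,-309,-320],"delta_rot":[0,0,0]}]' 30
python3 - <<'E'
from h import *
im=shot('wrist','w2')
E
```

```text
time: 2.95
eef_pos: [0.4814, -0.1601, 0.1495]
orientation: [-2.184, -2.251, 0.002]
ft_force: [0.0, 0.4, 1.9]
width: 0.282
grasp_force: 0.0
```

View pics/w2.png

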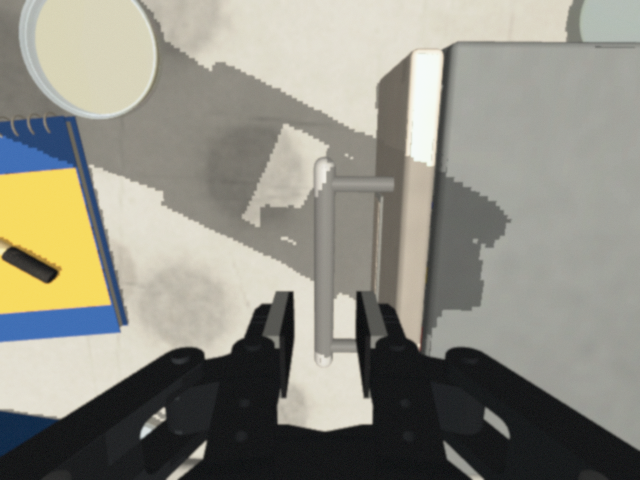

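The bar at column 324 lies midway between the fingers (284 and 366), with its ends at (323,160) and (323,360). I'll descend, close on it and pull.

```bash
python3 -m pendant '[{"gripper":0.43,"linear":[1,-2,-25],"delta_rot":[0,0,0]},{"gripper":0.43,"linear":[1,-2,-50],"delta_rot":[0,0,0]},{"gripper":0.43,"linear":[1,-2,-75],"delta_rot":[0,0,0]},{"gripper":0.43,"linear":[1,-2,-75],"delta_rot":[0,0,0]},{"gripper":1,"linear":[1,-2,-75],"delta_rot":[0,0,0]},{"gripper":1,"linear":[1,-2,-75],"delta_rot":[0,0,0]},{"gripper":1,"linear":[1,-2,-75],"delta_rot":[0,0,0]},{"gripper":1,"linear":[1,-2,-75],"delta_rot":[0,0,0]},{"gripper":1,"linear":[1,-2,-75],"delta_rot":[0,0,0]}]' 25
```

```text
time: 3.75
eef_pos: [0.4809, -0.1651, 0.0795]
orientation: [-2.184, -2.251, 0.012]
ft_force: [-19.2, -2.6, 10.6]
width: 0.113
grasp_force: 25.1
```

```bash
python3 -m pendant '[{"gripper":1,"linear":[-10,0,0],"delta_rot":[0,0,0]},{"gripper":1,"linear":[-22,0,0],"delta_rot":[0,0,0]},{"gripper":1,"linear":[-34,-1,0],"delta_rot":[0,0,0]},{"gripper":1,"linear":[-46,-1,0],"delta_rot":[0,0,0]},{"gripper":1,"linear":[-58,-1,0],"delta_rot":[0,0,0]},{"gripper":1,"linear":[-68,-1,0],"delta_rot":[0,0,0]},{"gripper":1,"linear":[-76,-2,0],"delta_rot":[0,0,0]},{"gripper":1,"linear":[-82,-2,0],"delta_rot":[0,0,0]},{"gripper":1,"linear":[-86,-2,0],"delta_rot":[0,0,0]},{"gripper":1,"linear":[-88,-2,0],"delta_rot":[0,0,0]},{"gripper":1,"linear":[-88,-2,0],"delta_rot":[0,0,0]},{"gripper":1,"linear":[-88,-2,0],"delta_rot":[0,0,0]}]'
```

```text
time: 4.75
eef_pos: [0.3972, -0.1672, 0.0794]
orientation: [2.187, 2.25, 0.002]
ft_force: [-1.3, 0.5, 7.9]
width: 0.115
grasp_force: 26.5
```

```bash
python3 -m pendant '[{"gripper":1,"linear":[-3,0,0],"delta_rot":[0,0,0]},{"gripper":1,"linear":[-6,0,0],"delta_rot":[0,0,0]},{"gripper":1,"linear":[-6,0,0],"delta_rot":[0,0,0]},{"gripper":1,"linear":[-6,0,0],"delta_rot":[0,0,0]}]'
```

```text
time: 5.08
eef_pos: [0.3957, -0.1672, 0.0795]
orientation: [2.182, 2.241, 0.015]
ft_force: [19.4, 0.6, -7.0]
width: 0.113
grasp_force: 25.5
```

The stop is reached: 19 N and no further motion. Release, rise, turn 90° and look at the filters.

```bash
python3 -m pendant '[{"gripper":1,"linear":[6,0,0],"delta_rot":[0,0,0]},{"gripper":0.43,"linear":[6,0,0],"delta_rot":[0,0,0]},{"gripper":0.43,"linear":[6,0,0],"delta_rot":[0,0,0]},{"gripper":0.43,"linear":[6,0,0],"delta_rot":[0,0,0]},{"gripper":0.43,"linear":[6,0,20],"delta_rot":[0,0,0]},{"gripper":0.43,"linear":[6,0,50],"delta_rot":[0,0,0]},{"gripper":0.43,"linear":[6,0,90],"delta_rot":[0,0,0]},{"gripper":0.05,"linear":[70,0,250],"delta_rot":[0,0,90]},{"gripper":0.05,"linear":[70,0,250],"delta_rot":[0,0,90]},{"gripper":0.05,"linear":[70,0,250],"delta_rot":[0,0,90]},{"gripper":0.05,"linear":[70,0,250],"delta_rot":[0,0,90]},{"gripper":0.05,"linear":[70,0,250],"delta_rot":[0,0,90]},{"gripper":0.05,"linear":[70,0,250],"delta_rot":[0,0,90]},{"gripper":0.05,"linear":[70,0,250],"delta_rot":[0,0,90]},{"gripper":0.05,"linear":[70,0,250],"delta_rot":[0,0,90]},{"gripper":0.05,"linear":[70,0,250],"delta_rot":[0,0,90]},{"gripper":0.05,"linear":[70,0,250],"delta_rot":[0,0,90]},{"gripper":0.05,"linear":[70,0,250],"delta_rot":[0,0,90]},{"gripper":0.05,"linear":[70,0,250],"delta_rot":[0,0,90]},{"gripper":0.05,"linear":[70,0,250],"delta_rot":[0,0,90]}]'
python3 - <<'E'
from h import *
shot('scene','s3'); im=shot('wrist','w3'); print(env.get_obs()['joint_positions'])
C=cloud(im); px=im['pixels']; hsv=cv2.cvtColor(px,cv2.COLOR_RGB2HSV)
z=C[...,2]
m0=(im['range_z']>0)&(z>.06)&(z<.125)&(C[...,0]>.40)&(C[...,0]<.54)&(hsv[...,1]>120)&(hsv[...,2]>50)
for n,h0,h1 in(('green',40,85),('blue',95,130),('yellow',20,35),('red',0,8)):
    m=m0&(hsv[...,0]>=h0)&(hsv[...,0]<=h1)&(z>.096)
    P=C[m]*1000
    if len(P)>10: print(n,len(P),'x',np.percentile(P[:,0],[2,50,98]).round(1),'y',np.percentile(P[:,1],[2,50,98]).round(1),'z',np.percentile(P[:,2],[50,98]).round(1),cv2.minAreaRect(P[:,:2].astype(np.float32)),'px',np.argwhere(m).mean(0)[::-1])
E
```

```text
time: 6.75
eef_pos: [0.459, -0.1662, 0.3257]
orientation: [0.052, -3.14, -0.001]
ft_force: [-0.2, -0.6, -0.3]
width: 0.477
grasp_force: 0.0
[-4.57369293e-01 -2.82919629e-01  1.87659380e+00  4.31652745e-05
  1.54934075e+00 -2.05567205e+00]
green 304 x [470.8 482.4 495.4] y [-96.8 -92.3 -87. ] z [103.4 105.1] ((483.6578063964844, -91.61844635009766), (26.295093536376953, 10.5281343460083), 1.933707356452942) px [399.98684211 230.31578947]
blue 284 x [472.1 484.1 496.8] y [-144.6 -139.7 -134.8] z [103.4 105.1] ((484.53948974609375, -139.67782592773438), (10.154926300048828, 25.887569427490234), 89.77082061767578) px [350.33450704 230.12323944]
yellow 293 x [473.3 485.  498.3] y [-191.9 -187.  -182.2] z [103.3 105.2] ((485.9375, -187.12115478515625), (26.052703857421875, 9.714555740356445), 1.2927719354629517) px [301.02389078 229.49829352]
red 299 x [474.5 486.7 499. ] y [-239.8 -234.6 -229.9] z [103.2 105. ] ((487.109130859375, -234.86183166503906), (25.532772064208984, 10.537446975708008), 0.1479155570268631) px [251.36120401 229.24414716]
```

View pics/w3.png

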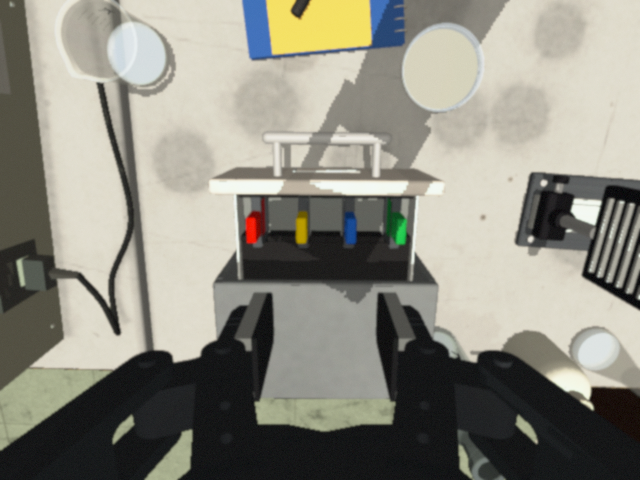

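The view shows the drawer fully open with tabs red (254,228), yellow (302,228), blue (350,228) and green (400,229). The drawer's side wall is at column 412, close to green, so I'm checking its height and gap.

```bash
python3 - <<'E'
from h import *
im=load('w3'); C=cloud(im)*1000
for v in(205,228,255): print(v,[(u,*C[v,u].round(0).astype(int).tolist()) for u in range(384,426,2)])
cv2.imwrite('pics/crop4.png',cv2.resize(im['pixels'][165:290,330:450,::-1],None,fx=4.5,fy=4.5,interpolation=2))
E
```

```text
205 [(384, 474, -96, 23), (386, 473, -94, 24), (388, 472, -93, 30), (390, 470, -93, 43), (392, 464, -96, 72), (394, 464, -94, 71), (396, 464, -92, 72), (398, 464, -90, 72), (400, 464, -88, 72), (402, 474, -75, 17), (404, 474, -72, 17), (406, 474, -70, 17), (408, 473, -68, 19), (410, 471, -68, 30), (412, 469, -68, 40), (414, 467, -69, 50), (416, 467, -67, 52), (418, 477, -52, -1), (420, 477, -49, 0), (422, 477, -47, -1), (424, 476, -45, 2)]
228 [(384, 501, -94, 22), (386, 501, -92, 24), (388, 497, -92, 39), (390, 489, -96, 71), (392, 485, -97, 85), (394, 483, -96, 94), (396, 480, -96, 103), (398, 480, -94, 103), (400, 480, -93, 104), (402, 480, -90, 103), (404, 480, -89, 103), (406, 501, -67, 17), (408, 499, -67, 27), (410, 496, -67, 37), (412, 493, -68, 49), (414, 492, -67, 54), (416, 506, -51, -1), (418, 505, -49, 1), (420, 505, -46, 0), (422, 505, -44, 0), (424, 505, -41, -1)]
255 [(384, 527, -96, 45), (386, 528, -93, 42), (388, 527, -91, 43), (390, 527, -88, 43), (392, 527, -86, 43), (394, 527, -84, 44), (396, 527, -82, 44), (398, 526, -80, 45), (400, 527, -77, 44), (402, 527, -75, 43), (404, 526, -73, 44), (406, 526, -70, 44), (408, 526, -68, 44), (410, 525, -67, 47), (412, 523, -66, 54), (414, 529, -59, 34), (416, 529, -57, 34), (418, 539, -46, 2), (420, 540, -43, 0), (422, 540, -40, -2), (424, 540, -38, -1)]
```

View pics/crop4.png

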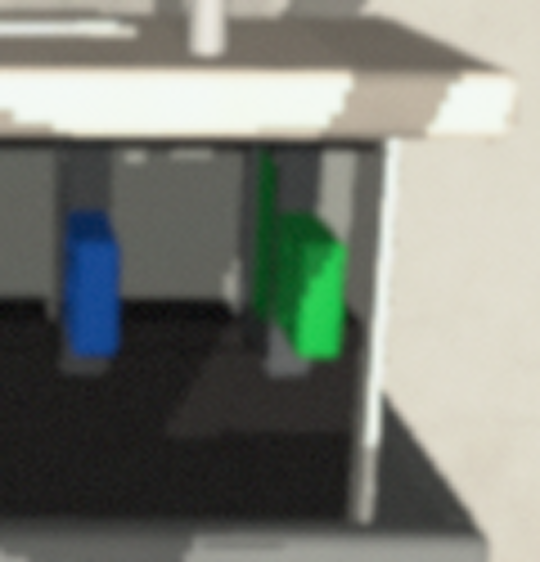

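The side wall is only 54 mm high, so fingers at z ≥ 75 mm clear it. The crop shows the green tab at (317,285) next to blue at (95,285). Moving above the green tab.

```bash
python3 -m pendant '[{"gripper":0.2,"linear":[24,74,-60],"delta_rot":[0,0,-0.6]},{"gripper":0.2,"linear":[24,74,-90],"delta_rot":[0,0,-0.6]},{"gripper":0.2,"linear":[24,74,-125],"delta_rot":[0,0,-0.6]},{"gripper":0.2,"linear":[24,74,-160],"delta_rot":[0,0,-0.6]},{"gripper":0.2,"linear":[24,74,-185],"delta_rot":[0,0,-0.6]},{"gripper":0.2,"linear":[24,74,-185],"delta_rot":[0,0,-0.6]},{"gripper":0.2,"linear":[24,74,-185],"delta_rot":[0,0,-0.6]},{"gripper":0.2,"linear":[24,74,-185],"delta_rot":[0,0,-0.6]}]'
python3 - <<'E'
from h import *
im=shot('wrist','w4'); C=cloud(im); hsv=cv2.cvtColor(im['pixels'],cv2.COLOR_RGB2HSV); z=C[...,2]
m=(im['range_z']>0)&(z>.096)&(z<.11)&(hsv[...,1]>120)&(hsv[...,0]>=40)&(hsv[...,0]<=85)
P=C[m]*1000;print(len(P),np.percentile(P,[2,50,98],axis=0).round(1))
o=env.get_obs();print(o['eef_pos'],o['orientation'])
E
```

```text
time: 7.52
eef_pos: [0.4846, -0.0929, 0.1433]
orientation: [-0.026, 3.139, -0.001]
ft_force: [1.1, -0.7, 0.4]
width: 0.396
grasp_force: 0.0
1044 [[470.8 -96.6  98. ]
 [482.1 -91.8 103.5]
 [495.4 -86.9 104.9]]
[ 0.48546912 -0.09323574  0.14457832] [-2.55458710e-02  3.13691517e+00 -2.28666403e-03]
```

View pics/w4.png

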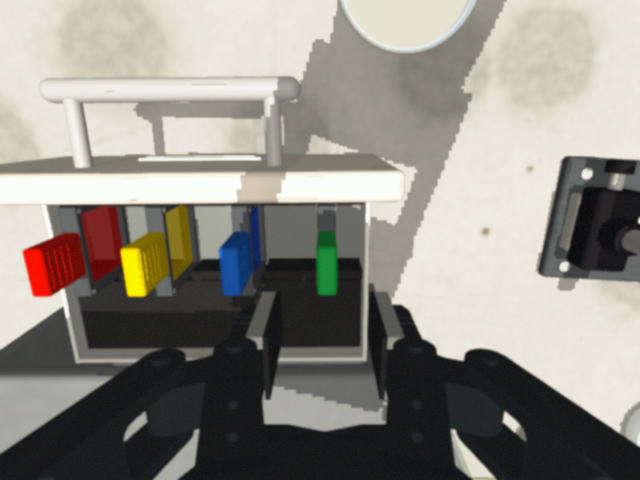

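The green tab at column 326 is midway between the fingers (272 and 378). Descend to TCP z≈0.079 and grip.

```bash
python3 -m pendant '[{"gripper":0.2,"linear":[-2,1,-20],"delta_rot":[0,0,0.3]},{"gripper":0.2,"linear":[-2,1,-42],"delta_rot":[0,0,0.3]},{"gripper":0.2,"linear":[-2,1,-65],"delta_rot":[0,0,0.3]},{"gripper":0.2,"linear":[-2,1,-65],"delta_rot":[0,0,0.3]},{"gripper":0.2,"linear":[-2,1,-65],"delta_rot":[0,0,0.3]},{"gripper":1,"linear":[-2,1,-65],"delta_rot":[0,0,0.3]},{"gripper":1,"linear":[-2,1,-65],"delta_rot":[0,0,0.3]},{"gripper":1,"linear":[-2,1,-65],"delta_rot":[0,0,0.3]},{"gripper":1,"linear":[-2,1,-65],"delta_rot":[0,0,0.3]},{"gripper":1,"linear":[-2,1,-65],"delta_rot":[0,0,0.3]},{"gripper":1,"linear":[-2,1,-65],"delta_rot":[0,0,0.3]}]' 40
```

```text
time: 8.48
eef_pos: [0.4838, -0.092, 0.0794]
orientation: [-0.035, 3.136, -0.003]
ft_force: [-0.6, 0.7, 7.1]
width: 0.111
grasp_force: 41.7
```

```bash
python3 -m pendant '[{"gripper":1,"linear":[0,0,6],"delta_rot":[0,0,0]},{"gripper":1,"linear":[0,0,14],"delta_rot":[0,0,0]},{"gripper":1,"linear":[0,0,24],"delta_rot":[0,0,0]},{"gripper":1,"linear":[0,0,36],"delta_rot":[0,0,0]},{"gripper":1,"linear":[0,0,52],"delta_rot":[0,0,0]},{"gripper":1,"linear":[0,0,72],"delta_rot":[0,0,0]},{"gripper":1,"linear":[0,0,95],"delta_rot":[0,0,0]},{"gripper":1,"linear":[0,0,120],"delta_rot":[0,0,0]},{"gripper":1,"linear":[0,0,145],"delta_rot":[0,0,0]},{"gripper":1,"linear":[0,0,170],"delta_rot":[0,0,0]},{"gripper":1,"linear":[0,0,195],"delta_rot":[0,0,0]},{"gripper":1,"linear":[0,0,215],"delta_rot":[0,0,0]},{"gripper":1,"linear":[0,0,225],"delta_rot":[0,0,0]},{"gripper":1,"linear":[0,0,225],"delta_rot":[0,0,0]},{"gripper":1,"linear":[0,0,225],"delta_rot":[0,0,0]}]'
python3 - <<'E'
from h import *
im=shot('wrist','w5'); C=cloud(im); hsv=cv2.cvtColor(im['pixels'],cv2.COLOR_RGB2HSV); z=C[...,2]
o=env.get_obs();print(o['eef_pos'],o['orientation'],o['joint_positions'])
m=(im['range_z']>0)&(z>.2)&(hsv[...,1]>100)&(hsv[...,0]>=40)&(hsv[...,0]<=85)
P=C[m]*1000;print(len(P),np.percentile(P,[2,50,98],axis=0).round(1) if len(P) else '')
S=shot('scene','s5');D=shot('side','d5')
a=S['pixels'][120:320,180:500,::-1];b=D['pixels'][60:330,230:420,::-1]
A=cv2.resize(im['pixels'][:,:,::-1],(400,300)); B=cv2.resize(a,(400,250),interpolation=2); E=cv2.resize(b,(387,550),interpolation=2)
out=np.zeros((550,790,3),np.uint8); out[:300,:400]=A; out[300:,:400]=B; out[:,402:789]=E; cv2.imwrite('pics/m5.png',out)
E
```

```text
time: 9.73
eef_pos: [0.4814, -0.0913, 0.3014]
orientation: [-0.036, 3.141, -0.0]
ft_force: [-0.3, 0.3, -0.8]
width: 0.107
grasp_force: 40.6
[ 0.48096983 -0.09117485  0.3000903 ] [ 3.56003197e-02 -3.13932812e+00 -8.64851450e-04] [-2.96996051e-01 -2.72377973e-01  1.91014187e+00 -1.01184075e-04
  1.50596124e+00 -1.89046496e+00]
2818 [[468.3 -95.9 297.7]
 [474.4 -91.2 325.2]
 [492.6 -86.4 331.3]]
```

View pics/m5.png

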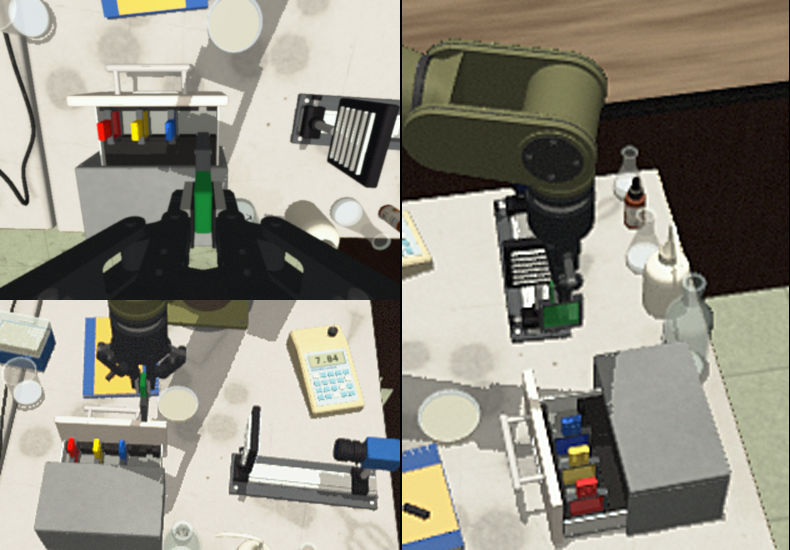

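The composite shows the filter held by its tab (wrist 203,205), and the red, yellow and blue filters still in their slots. Now carry it over to the bench, staying above the panel.

```bash
python3 -m pendant '[{"gripper":1,"linear":[0,12,0],"delta_rot":[0,0,0]},{"gripper":1,"linear":[0,32,0],"delta_rot":[0,0,-0.6]},{"gripper":1,"linear":[0,57,0],"delta_rot":[0,0,-1.2]},{"gripper":1,"linear":[0,84,0],"delta_rot":[0,0,-1.8]},{"gripper":1,"linear":[0,112,0],"delta_rot":[0,0,-2.4]},{"gripper":1,"linear":[0,140,0],"delta_rot":[0,0,-3]},{"gripper":1,"linear":[0,168,0],"delta_rot":[0,0,-3.6]},{"gripper":1,"linear":[0,196,0],"delta_rot":[0,0,-3.6]},{"gripper":1,"linear":[0,222,0],"delta_rot":[0,0,-3.6]},{"gripper":1,"linear":[0,244,0],"delta_rot":[0,0,-3.6]},{"gripper":1,"linear":[0,260,0],"delta_rot":[0,0,-3.6]},{"gripper":1,"linear":[0,267,0],"delta_rot":[0,0,-3.6]},{"gripper":1,"linear":[0,267,0],"delta_rot":[0,0,-3.6]},{"gripper":1,"linear":[0,267,0],"delta_rot":[0,0,-3.6]},{"gripper":1,"linear":[0,267,0],"delta_rot":[0,0,-3.6]}]'
cat > meas.py <<'E'
from h import *
import sys
t=sys.argv[1]
o=env.get_obs();print(o['eef_pos'],o['orientation'],o['ft_force'].round(1))
e=o['eef_pos']; bot=e[2]-.0614
for n in('wrist','scene','side'):
    im=shot(n,n[0]+t); C=cloud(im); hsv=cv2.cvtColor(im['pixels'],cv2.COLOR_RGB2HSV)
    near=(im['range_z']>0)&(abs(C[...,0]-e[0])<.05)&(abs(C[...,1]-e[1])<.03)
    g=near&(hsv[...,1]>90)&(hsv[...,0]>=40)&(hsv[...,0]<=85)
    for k,m in(('tab',g&(C[...,2]>bot+.056)),('glass',g&(C[...,2]<bot+.05)),('lower',near&(C[...,2]<bot+.052)&(C[...,2]>bot-.01))):
        P=C[m]*1000
        if len(P)>20: print(n,k,len(P),np.percentile(P,[1,50,99],axis=0).round(1).tolist())
        if k!='tab' and len(P)>60:
            ctr=P.mean(0); w,vv=np.linalg.eigh(np.cov((P-ctr).T)); q=vv[:,0]*np.sign(vv[1,0]); print('   normal yaw',np.degrees(np.arctan2(-q[0],q[1])).round(2),'tilt',np.degrees(np.arcsin(q[2])).round(2),'thick',w[0]**.5)
E
python3 meas.py 6
```

```text
time: 11.13
eef_pos: [0.4815, 0.175, 0.3009]
orientation: [-0.064, -3.14, 0.001]
ft_force: [-0.5, 0.5, -0.5]
width: 0.106
grasp_force: 40.7
[0.48150316 0.17503812 0.30093943] [-6.41142278e-02 -3.14027025e+00  8.78246231e-04] [-0.5  0.5 -0.5]
wrist tab 2782 [[468.3, 170.6, 297.3], [474.9, 175.6, 324.7], [493.2, 180.7, 332.9]]
wrist lower 590 [[454.1, 171.5, 241.1], [454.6, 176.6, 270.9], [455.7, 181.3, 291.3]]
   normal yaw 88.03 tilt 0.38 thick 0.29934308576488416
scene tab 90 [[471.2, 167.1, 298.2], [492.2, 176.5, 324.6], [497.8, 181.1, 368.3]]
scene glass 45 [[460.5, 169.9, 243.6], [480.5, 174.7, 255.3], [504.8, 175.5, 276.5]]
scene lower 175 [[456.1, 169.6, 239.8], [491.3, 174.1, 253.9], [508.7, 179.4, 290.2]]
   normal yaw -0.25 tilt -2.49 thick 2.3148871021182122
side glass 177 [[460.2, 167.6, 245.0], [482.2, 173.2, 266.4], [503.1, 179.1, 288.7]]
   normal yaw -1.47 tilt 2.84 thick 2.4328171595302894
side lower 268 [[456.1, 164.8, 239.2], [482.7, 172.6, 264.5], [508.4, 179.8, 291.2]]
   normal yaw -2.6 tilt 0.0 thick 3.105941724675059
```

The filter is at about (481.5, 176.2), with yaw about −2.2°, its glass centre at z≈0.267, and upright. That is above the target, so it can go straight down 116.5 mm.

```bash
python3 -m pendant '[{"gripper":1,"linear":[0,0,-6],"delta_rot":[0,0,0]},{"gripper":1,"linear":[0,0,-16],"delta_rot":[0,0,0]},{"gripper":1,"linear":[0,0,-29],"delta_rot":[0,0,0]},{"gripper":1,"linear":[0,0,-44],"delta_rot":[0,0,0]},{"gripper":1,"linear":[0,0,-59],"delta_rot":[0,0,0]},{"gripper":1,"linear":[0,0,-74],"delta_rot":[0,0,0]},{"gripper":1,"linear":[0,0,-88],"delta_rot":[0,0,0]},{"gripper":1,"linear":[0,0,-100],"delta_rot":[0,0,0]},{"gripper":1,"linear":[0,0,-109],"delta_rot":[0,0,0]},{"gripper":1,"linear":[0,0,-114],"delta_rot":[0,0,0]},{"gripper":1,"linear":[0,0,-116],"delta_rot":[0,0,0]},{"gripper":1,"linear":[0,0,-116],"delta_rot":[0,0,0]},{"gripper":1,"linear":[0,0,-116],"delta_rot":[0,0,0]},{"gripper":1,"linear":[0,0,-116],"delta_rot":[0,0,0]}]'
python3 meas.py 7
python3 - <<'E'
from h import *
im=load('w7'); C=cloud(im)*1000
P=C.reshape(-1,3); P=P[(abs(P[:,0]-455)<4)&(abs(P[:,1]-176)<12)&(P[:,2]>122)&(P[:,2]<178)]
for z in range(122,178,8):
    q=P[(P[:,2]>z)&(P[:,2]<z+8)]
    if len(q)>5: print(z,len(q),np.percentile(q[:,1],[3,97]).round(1),np.median(q[:,0]).round(1))
x,y,z=C[...,0],C[...,1],C[...,2]; s=im['pixels'].astype(int).sum(-1)
f=(x>425)&(x<530)&(y>100)&(y<112)&(z>100)&(z<185)&(s>450); print('face',f.sum(),np.percentile(C[f],[2,50,98],axis=0).round(1).tolist() if f.sum()>10 else '')
l=(x>450)&(x<520)&(y>235)&(y<275)&(z>125)&(s<200); print('lens',l.sum(),np.percentile(C[l],[2,50,98],axis=0).round(1).tolist() if l.sum()>10 else '')
A=im['pixels'][:,:,::-1]; b=load('d7') if 0 else load('s7')
cv2.imwrite('pics/m7.png',cv2.resize(A,(640,480)))
E
```

```text
time: 12.45
eef_pos: [0.4823, 0.1758, 0.1864]
orientation: [0.063, 3.139, 0.001]
ft_force: [-1.0, -0.1, -0.8]
width: 0.105
grasp_force: 40.7
[0.48225814 0.175812   0.18636618] [6.30267850e-02 3.13918033e+00 7.59398057e-04] [-1.  -0.1 -0.8]
wrist tab 2854 [[468.8, 171.2, 182.3], [475.1, 176.4, 210.1], [493.6, 181.8, 253.7]]
wrist lower 595 [[455.0, 172.3, 126.2], [455.4, 177.0, 156.3], [456.5, 182.1, 176.8]]
   normal yaw 88.18 tilt 0.29 thick 0.44285844011283
scene tab 65 [[474.1, 169.1, 183.5], [493.1, 177.4, 210.5], [496.7, 181.7, 243.6]]
scene glass 22 [[465.7, 170.9, 135.5], [482.4, 175.5, 141.6], [506.0, 176.7, 166.5]]
scene lower 109 [[458.1, 170.8, 128.3], [499.7, 175.1, 139.7], [509.5, 180.5, 175.3]]
   normal yaw 0.63 tilt -0.95 thick 2.2736299473087196
side glass 150 [[461.6, 167.3, 128.8], [482.6, 174.0, 152.5], [503.6, 179.9, 174.2]]
   normal yaw -3.16 tilt 4.47 thick 2.5596466314474013
side lower 229 [[456.5, 165.5, 125.1], [483.0, 173.1, 150.8], [508.7, 179.9, 176.7]]
   normal yaw -3.99 tilt 0.89 thick 3.080519035070017
122 38 [172.8 181.7] 455.3
130 70 [173. 182.] 455.4
138 72 [172.6 181.8] 455.4
146 87 [172.8 181.9] 455.3
154 99 [172.6 181.9] 455.4
162 114 [172.7 181.9] 455.4
170 170 [172.1 182.1] 455.6
face 9325 [[439.9, 104.5, 114.1], [473.5, 106.2, 157.6], [514.4, 107.7, 184.1]]
lens 7198 [[464.1, 244.7, 140.3], [478.8, 255.2, 165.3], [499.1, 274.3, 171.0]]
```

View pics/m7.png

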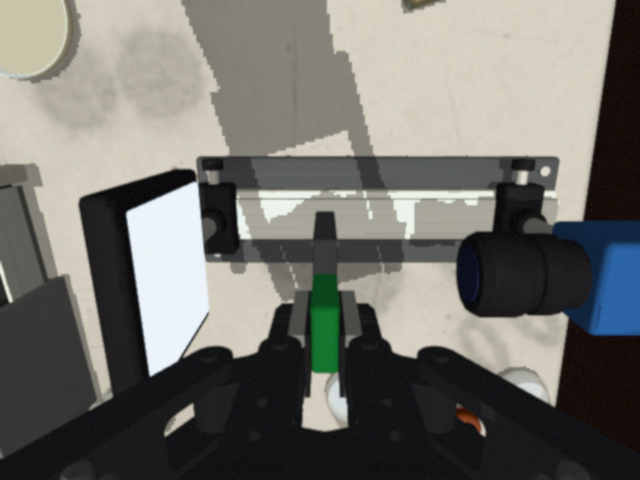

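The filter hangs upright between the panel (170,270) and the lens (470,275). It reads 1.3 mm off in x, 1 mm in y and about 1.8 mm high, so trim that out.

```bash
python3 -m pendant '[{"gripper":1,"linear":[-1.2,-0.8,-1.5],"delta_rot":[0,0,-0.4]},{"gripper":1,"linear":[-1.2,-0.8,-1.5],"delta_rot":[0,0,-0.4]},{"gripper":1,"linear":[-1.2,-0.8,-1.5],"delta_rot":[0,0,-0.4]},{"gripper":1,"linear":[-1.2,-0.8,-1.5],"delta_rot":[0,0,-0.4]},{"gripper":1,"linear":[-1.2,-0.8,-1.5],"delta_rot":[0,0,-0.4]},{"gripper":1,"linear":[-1.2,-0.8,-1.5],"delta_rot":[0,0,-0.4]},{"gripper":1,"linear":[-1.2,-0.8,-1.5],"delta_rot":[0,0,-0.4]},{"gripper":1,"linear":[-1.2,-0.8,-1.5],"delta_rot":[0,0,-0.4]}]'
python3 meas.py 8 | grep -v scene
```

```text
time: 13.27
eef_pos: [0.4805, 0.1748, 0.1838]
orientation: [-0.074, -3.141, 0.0]
ft_force: [0.2, -0.3, -0.4]
width: 0.111
grasp_force: 40.7
[0.48045115 0.17484459 0.1837979 ] [-7.40238962e-02 -3.14070826e+00  3.11814787e-05] [ 0.2 -0.3 -0.4]
wrist tab 2858 [[467.1, 170.3, 179.8], [473.3, 175.5, 207.6], [491.9, 181.0, 256.5]]
wrist lower 592 [[453.1, 171.5, 123.9], [453.6, 176.2, 153.8], [454.7, 181.3, 174.0]]
   normal yaw 88.17 tilt 0.37 thick 0.2901452969990808
   normal yaw 0.36 tilt -0.8 thick 2.4452911937967503
side glass 149 [[460.2, 168.2, 127.6], [482.2, 172.7, 149.6], [503.2, 178.3, 171.5]]
   normal yaw -2.65 tilt 1.39 thick 2.338655274346303
side lower 235 [[455.0, 164.1, 122.4], [482.0, 171.7, 147.0], [508.3, 178.6, 174.1]]
   normal yaw -2.55 tilt -1.48 thick 2.992807385369701
```

The glass is centred within about 1 mm, upright and square, and the arm is still. Handing in.

```bash
python3 -c "
from plant import env
print(env.close_job())"
```

```text
the job is handed in; nothing more can be done
None
```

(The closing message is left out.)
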